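Roll a transport roller into the inspection V-rest

ROBOT

A 6-joint arm with a two-finger parallel gripper is mounted at the origin on a cart in front of the work surface, level with it; the furniture and walls round the work are solid. World frame = base frame: x ahead of the robot, y to its left, z up, the work surface at z = 0. Lengths are in mm, angles in rad, forces in N, time in s.
With the tool pointing down it reaches from about 400 to 925 mm from the base axis. Payload 12.5 kg.
Tool frame: the origin (TCP) lies midway between the tips of the shut fingers; the grasp point (between the pads) lies 19 mm behind it (env.pinch_z is the z of the grasp point in the tool frame, in mm); z points along the fingers, y is the line along which they close (so a half turn about z gives the same grasp; the last joint's range is limited). The gripper opens to 95 mm and grips with 3 to 60 N. Pads are 20 mm wide; open, the fingers measure 119 mm over their backs; the gripper's body (75 mm by 180 mm) begins 59 mm behind the grasp point.
Start: joints at [-1.39, 0.491, 1.559, -0, 1.092, -0.106], TCP at [176.825, -599.483, 214.661] pointing down, gripper open.
Joint ranges: [-3.1, 3.1], [-0.84, 2.19], [0.05, 2.79], [-1.13, 4.28], [0.06, 2.93], [-2.69, 2.69]. Speed limits (rad/s): [2.22, 2.22, 2.79, 3.14, 3.14, 3.14].

INTERFACE

Orientations are given as [roll, pitch, yaw] about the fixed x, y, z axes, in that order (R = Rz(yaw) Ry(pitch) Rx(roll)).
In Python, from cell import env, eyes gives the robot as it stands.
- The arm moves only by the shell command python3 -m inch 'ROWS'. ROWS is JSON, a list of rows, each a list of 3 entries, a list of its own where there are three numbers: the shift along the tool's x, y, z in units of 60 mm (1.0 is 60 mm), then the turn about the tool's z in units of 5 degrees (1.0 is 5 degrees), then the closure, from -1 (fully open) to 1 (shut). In form: [[[tx, ty, tz], turn, claw], ...]. A call has exactly 10 rows; each row shifts and turns the commanded pose from where the row before left it, along the tool's axes as they then stand; what a row does not reach is not made up. A row lasts 1/8 s, in which the tool goes at most 62.5 mm and 10.7 degrees, less where a joint would pass 70% of its speed; a pose out of reach is approached as far as the arm can. A call is refused whole if a number of a shift passes 1 or a number of a turn 1, either way. A call with a gripper value outside its range is refused whole. The fingers move at their own pace and stop on an object; the grip force is fixed at half the most. Time passes only in rows, so rows that do not move let the fingers close, or fill a call up. It gives the time, the measured TCP pose, the force, the opening and the grip force at its end, in the units of the state.
- env.state(): the state, without advancing time (a new reading comes with each control period).
- eyes.read_camera(name): name is "side" or "top"; returns a dict with "pixels" (480x640x3 uint8, red, green, blue), "fx", "fy", "cx", "cy" (pixels), "distortion" ([k1, k2, p1, p2, k3] as OpenCV has them; the pictures are not rectified), "extrinsics" (4x4, takes a point from world to camera coordinates). Camera axes: x right, y down, z forward; pixel columns grow to the right and rows downward; lengths in mm; the calibration is good to about 2 mm. A picture is of the moment at which its call begins. There is no depth.
- env.job_done(): hands the job in; it is judged then, once.
Trained networks look in a picture, given as the dict that the camera call returned (one of the last four; its "shot" number tells which), for a name from the list of things; names that differ only in an ending like _2 or _b are one class to them, and where a whole thing is asked for, a point or a joint stands for the part that bears it (a point fixed in the world has none). Each returns a list of dicts, best first, with "score" (0 to 1); they miss things now and then, are a little off and sometimes report something else, mostly with a low value. They report only what shows in the picture. A call takes as long as a camera call.
- eyes.boxes_of(name, picture): "centre" ([row, column] in pixels, amid what is visible of it).
- eyes.cut_out(name, picture): "mask" (480x640 bool, what is visible of it) and "centre" ([row, column] in pixels, amid what is visible of it).
- eyes.spot_point(name, picture): "centre" ([row, column] in pixels: a listed point, or the origin of a listed thing).
The state is a dict: "t": time; "joints": joint angles; "qvel": joint speeds; "tau": joint torques, N m; "eef_pos": TCP position; "tcp_rot": TCP orientation; "ft_force": force on the tool from outside, world axes, zero at the start; "moment": the same for the moment, N m; "opening": opening from 0.0 (shut) to 1.0 (fully open); "grip_force": force on a finger pad.
Only numpy, scipy, OpenCV 4.12 (cv2) and the standard library are available. Lean on these libraries where they do the work, as an engineer would, in place of code of your own. Each camera call takes 0.05 s, during which the arm holds its last target. There are 200 camera calls.

TASK

Roll the loose aluminium roller with the orange bands along the bench and up the ramp of the blue V-rest with your fingertips, so that it drops into the groove, and push it along the groove until its end sits against the dark stop plate. Only push it: do not pick it up, and do not disturb the things lying around.

Things in the scene. Friction and masses are not known exactly. Their poses are not given: they have to be found in the camera images.
- roller: polished, slippery aluminium bar (friction about 0.4), 30 mm diameter, 150 mm long, flush orange band near each end, about 0.25 kg (varies), lying on the bench. Origin at its centre, x along the bar; y and z turn as it rolls. Both ends alike. Starts 130 to 180 mm from the groove on the ramp side, within 0.1 rad of parallel, 20 to 40 mm short of its final place along v_rest x.
- v_rest: blue block fixed to the bench. Origin on the bench under the groove; x along the groove towards the stop plate, y towards the ramp (the roller's side), z up. Spans x -70 to +60 mm, y -38 to +70 mm. Groove: 90-degree V, bottom line at y = 0, 2 mm above the bench; its far side rises at 45 degrees to 32 mm high at y = -30 mm. Seated roller: axis at y 0, z 23 mm, centre at x -15 mm.
- v_crest (a point): middle of the ramp's crest (x -5, y +18, z 17 mm of v_rest; same axes). The ramp rises evenly from bench level at y = +70 mm to the crest, 17 mm high, flat from y = +20 to +15 mm; from there the groove's near side drops at 45 degrees. Ramp is as long as the block (x -70 to +60 mm).
- v_stop (a point): where the middle of the seated roller's end goes, on the face of the dark steel stop plate (x +60, y 0, z 23 mm of v_rest; same axes). Plate 8 mm thick, y -38 to +23 mm, 42 mm high. The groove's other end, x = -70 mm, is open: the seated roller sticks out 20 mm there and its end can be pushed.
- qc_stamp: small upright brown stamp, 24 mm wide, 50 mm high; leave alone
- tip_tin: flat round tin, 53 mm wide, 20 mm high; leave alone
- marker: marker pen lying down, 135 mm long, 16 mm thick; leave alone
- spare_lens: round purple lens pot, 47 mm wide, 32 mm high; leave alone
- driver_red: small red screwdriver lying down, 130 mm long, 12 mm thick; leave alone
- scope_head (a point): middle of the big fixed microscope head that hangs over the right part of the bench; it fills about x 0.47 to 0.88, y -0.50 to -0.18, z 0.11 to 0.56 m in the room and stands between the arm's start and the work: draw the arm in and swing round it

How it is judged:
By the outcome, as a careful person would: the job done as asked, in the order asked, and still so for the second after the job is handed in, with the robot touching nothing.
It also fails if it takes over 58 s, if anything falls off the work surface, if the arm or the gripper's body presses on something with over 40 N, if the wrist force passes 120 N, or if a joint passes its speed limit or range.

## Working session

There is one attempt and no reset: what is moved stays moved. The work goes in short steps, Python scripts to look and compute and a shell command to move; the robot and the scene stay as the last step left them, time stands still between calls to the robot, and variables do not carry over. Pictures are saved under pics/ and viewed, at most 13 in all, crops included, and the job is handed in when it is done.

```bash
ls; mkdir -p pics; cat > h.py <<'E'
import numpy as np, cv2
from cell import env, eyes
def shots():
    return {n:eyes.read_camera(n) for n in("side","top")}
def ray(p,rc):
    K=np.array([[p["fx"],0,p["cx"]],[0,p["fy"],p["cy"]],[0,0,1]])
    u=cv2.undistortPoints(np.array([[[rc[1],rc[0]]]],float),K,np.array(p["distortion"],float))[0,0]
    E=np.array(p["extrinsics"]);R,t=E[:3,:3],E[:3,3]
    d=R.T@np.array([u[0],u[1],1]);return -R.T@t,d/np.linalg.norm(d)
def atz(p,rc,z):
    o,d=ray(p,rc);return o+d*(z-o[2])/d[2]
def tri(p1,r1,p2,r2):
    A=np.zeros((3,3));b=np.zeros(3);rs=[ray(p1,r1),ray(p2,r2)]
    for o,d in rs:
        M=np.eye(3)-np.outer(d,d);A+=M;b+=M@o
    x=np.linalg.solve(A,b);return x,[np.linalg.norm(np.cross(x-o,d)) for o,d in rs]
E
python3 - <<'E'
from h import *
np.set_printoptions(precision=1,suppress=True)
s=shots()
for n,p in s.items():
    cv2.imwrite(f"pics/{n}0.png",p["pixels"][:,:,::-1]); o,d=ray(p,(240,320));print(n,o,d)
for k in ["roller","v_rest","v_crest","v_stop","scope_head","qc_stamp","tip_tin","marker","spare_lens","driver_red"]:
    c={}
    for n,p in s.items():
        r=eyes.spot_point(k,p)
        print(k,n,[(np.round(x["centre"],1),round(x["score"],2)) for x in r[:3]])
        if r:c[n]=r[0]["centre"]; print("   z0",atz(p,c[n],15)[:2])
    if len(c)==2: print("  tri",*tri(s["side"],c["side"],s["top"],c["top"]))
print(env.state())
E
```

```text
pics
side [1586.6  101.3  604.2] [-0.9 -0.1 -0.4]
top [ 516.6   13.4 1259.1] [ 0.1 -0.  -1. ]
roller side [(array([309.2, 421.2]), 0.83)]
   z0 [592.4 229.5]
roller top [(array([270.2, 236.9]), 0.6)]
   z0 [605.  225.8]
  tri [604.5 226.3  21.9] [np.float64(1.65962935048475), np.float64(1.6596293504847168)]
v_rest side [(array([318.3, 355.4]), 0.77)]
   z0 [647.   75.9]
v_rest top [(array([260.8, 295.4]), 0.55)]
   z0 [626.2  69.2]
  tri [627.2  72.6   2.4] [np.float64(2.757275949583306), np.float64(2.7572759495832884)]
v_crest side [(array([313. , 361.6]), 0.92)]
   z0 [622.6  89.3]
v_crest top [(array([258.2, 289.5]), 0.63)]
   z0 [633.6  84.8]
  tri [632.9  87.   21.1] [np.float64(2.4872111421018555), np.float64(2.4872111421018337)]
v_stop side [(array([323.1, 346.4]), 0.88)]
   z0 [669.1  56.5]
v_stop top [(array([236.1, 295.5]), 0.59)]
   z0 [692.7  67.7]
  tri [690.9  62.3  29.4] [np.float64(4.744202849408358), np.float64(4.744202849408358)]
scope_head side []
scope_head top []
qc_stamp side [(array([363.1, 376.6]), 0.56)]
   z0 [808.2 124.5]
qc_stamp top [(array([220.8, 302.9]
[... 876 characters left out ...]
2] [np.float64(135.32636507624113), np.float64(135.32636507624102)]
driver_red side [(array([345.7, 341.9]), 0.7), (array([364.3, 379.5]), 0.42)]
   z0 [756.3  52.2]
driver_red top [(array([220.7, 302.5]), 0.52)]
   z0 [734.1  48. ]
  tri [736.5  49.7   0.8] [np.float64(1.3168392453975823), np.float64(1.316839245397544)]
{'t': 1.1, 'joints': array([-1.4,  0.5,  1.6,  0. ,  1.1, -0.1]), 'qvel': array([-0., -0.,  0., -0.,  0.,  0.]), 'tau': array([  0. , -61.2, -25.8,   0.1,   0. ,   0. ]), 'eef_pos': array([ 176.8, -599.5,  214.6]), 'tcp_rot': array([ 3.1, -0. ,  0.3]), 'ft_force': array([-0.5,  0.1, -0.6]), 'moment': array([ 0. ,  0. , -0.1]), 'grip_force': 0.0, 'opening': 1.001411445326542}
```

View pics/top0.png

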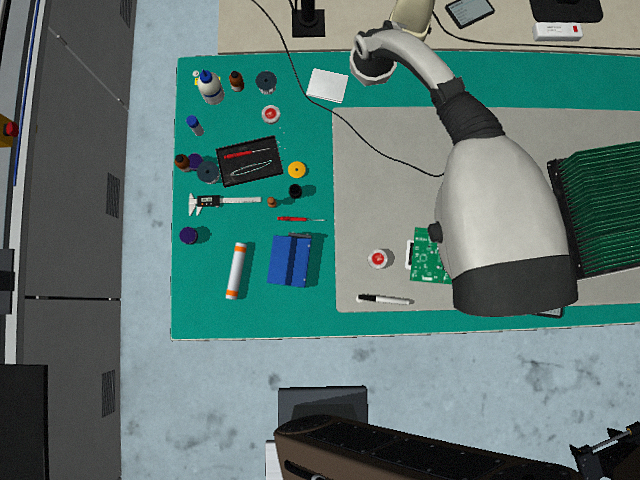

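View pics/side0.png

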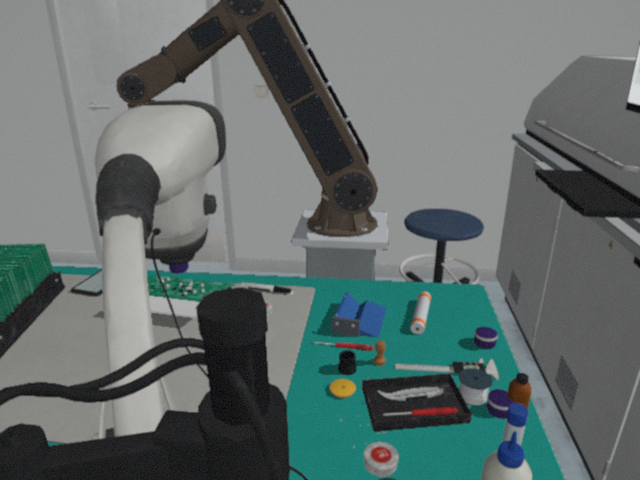

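The top picture shows the roller at about (270,237), between rows 243 and 298. The blue V-rest is at rows 235–286, columns 268–311, with its stop plate on the upper (+x) side. The lens pot at (236,188), the red driver at (219,300) and the stamp at (201,271) are clear of the path. The side view agrees with this.

Next I'll fit poses to the masks and points.

```bash
cat >> h.py <<'E'
def proj(p,P):
    K=np.array([[p["fx"],0,p["cx"]],[0,p["fy"],p["cy"]],[0,0,1]]);E=np.array(p["extrinsics"])
    return cv2.projectPoints(np.asarray(P,float),cv2.Rodrigues(E[:3,:3])[0],E[:3,3],K,np.array(p["distortion"],float))[0][:,0]
def prism(yz,x0,x1): return [np.array([[x,*q] for x in(x0,x1) for q in yz])]
REST=prism([(70,0),(20,17),(15,17),(0,2),(0,0)],-70,60)+prism([(0,0),(0,2),(-30,32),(-38,32),(-38,0)],-70,60)+prism([(-38,0),(23,0),(23,42),(-38,42)],60,68)
_a=np.linspace(0,2*np.pi,24,endpoint=False)
ROLL=prism(np.c_[15*np.cos(_a),15*np.sin(_a)],-75,75)
def sil(p,parts,pose,z=0,tilt=0):
    x,y,a=pose;R=cv2.Rodrigues(np.array([0,0,a]))[0];S=4
    m=np.zeros((480*S,640*S),np.uint8)
    for P in parts:
        q=proj(p,P@R.T+[x,y,z]);cv2.fillConvexPoly(m,cv2.convexHull(np.round((q+.5)*S).astype(np.int32)),255)
    return cv2.resize(m,(640,480),interpolation=cv2.INTER_AREA)/255.
def fit(s,name,parts,guess,z=0):
    from scipy.optimize import minimize
    M={}
    for n,p in s.items():
        r=eyes.cut_out(name,p)
        if r: M[n]=np.array(r[0]["mask"],float);print(name,n,r[0]["score"],M[n].sum())
    def cost(v,ns): 
        c=0
        for n in ns:
            t=sil(s[n],parts,(v[0],v[1],v[2]/200),z);c+=np.abs(t-M[n]).sum()/M[n].sum()
        return c
    for ns in ([list(M)] if len(M)<2 else [["side"],["top"],list(M)]):
        g=[guess[0],guess[1],guess[2]*200]
        r=minimize(cost,g,args=(ns,),method="Nelder-Mead",options=dict(initial_simplex=np.array(g)+np.array([[0,0,0],[12,0,0],[0,12,0],[0,0,15]]),xatol=.1,fatol=1e-4))
        print(name,ns,np.round([*r.x[:2],r.x[2]/200],3),round(r.fun,3))
    return r.x[0],r.x[1],r.x[2]/200
def rel(rest,P):
    a=rest[2];d=np.array(P[:2])-rest[:2];return np.array([np.cos(a)*d[0]+np.sin(a)*d[1],-np.sin(a)*d[0]+np.cos(a)*d[1]])
E
python3 - <<'E'
from h import *
s=shots()
v=fit(s,"v_rest",REST,(630,71,0.0))
r=fit(s,"roller",ROLL,(604,226,-.05),15)
print(rel(v,r),r[2]-v[2])
img=[]
for n,p in s.items():
    im=p["pixels"][:,:,::-1].copy()
    m=((sil(p,REST,v)>.5)|(sil(p,ROLL,r,15)>.5)).astype(np.uint8)
    c,_=cv2.findContours(m,0,2)
    r0,c0=(190,170) if n=="top" else (250,300)
    cv2.drawContours(im,c,-1,(0,255,255),1);img.append(cv2.resize(im[r0:r0+120,c0:c0+160],None,fx=2.5,fy=2.5,interpolation=0))
cv2.imwrite("pics/fit.png",np.hstack(img))
for k,z in (("spare_lens",16),("qc_stamp",25),("tip_tin",10),("driver_red",6)):
  for n,p in s.items():
    print(k,n,[(np.round(x["centre"]),atz(p,x["centre"],z)[:2].round()) for x in eyes.boxes_of(k,p)[:3]])
st=env.state();print(st["t"],st["eef_pos"],st["tcp_rot"])
E
```

```text
v_rest side 0.73 1663.0
v_rest top 0.84 2000.0
v_rest ['side'] [ 6.24144e+02  7.23100e+01 -1.34000e-01] 0.083
v_rest ['top'] [ 6.29395e+02  7.40110e+01 -1.49000e-01] 0.054
v_rest ['side', 'top'] [ 6.29116e+02  7.26320e+01 -1.33000e-01] 0.175
roller side 0.6 575.0
roller top 0.74 658.0
roller ['side'] [ 5.98821e+02  2.28597e+02 -1.90000e-01] 0.069
roller ['top'] [ 6.04856e+02  2.28215e+02 -1.99000e-01] 0.081
roller ['side', 'top'] [ 6.02627e+02  2.28206e+02 -1.95000e-01] 0.181
[-46.81118212 150.71073961] -0.06210719628994729
spare_lens side [(array([339., 489.]), array([705., 363.]))]
spare_lens top [(array([236., 189.]), array([700., 355.]))]
qc_stamp side [(array([355., 380.]), array([796., 130.]))]
qc_stamp top []
tip_tin side [(array([308., 271.]), array([ 614., -127.]))]
tip_tin top [(array([256., 375.]), array([ 634., -145.]))]
driver_red side [(array([343., 352.]), array([733.,  73.]))]
driver_red top [(array([220., 294.]), array([738.,  72.]))]
1.8 [ 176.81968586 -599.48653778  214.68313928] [ 3.14146022e+00 -4.39516220e-06  2.86770929e-01]
```

View pics/fit.png

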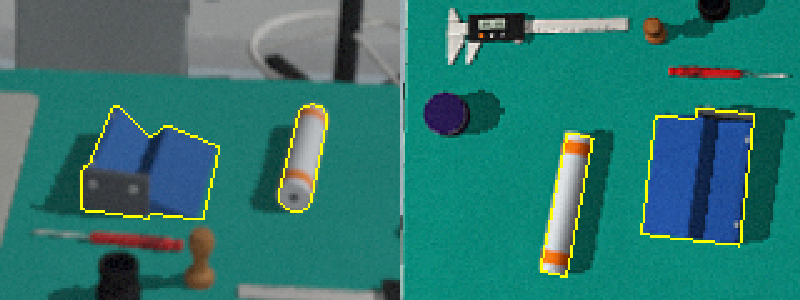

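The fit agrees with both views: rest at about (628, 73, −0.14) and roller at about (603, 228, −0.195), which is (−47, 151) in the rest frame. Next I draw the arm in and begin the swing.

```bash
python3 -m inch '[[[0,-0.87,0],0,-1],[[0,-0.87,0],1,-1],[[0,-0.87,0],1,-1],[[0,-0.87,0],1,-1],[[0.77,-0.5,0],0,-1],[[0.77,-0.5,0],0,-1],[[0.77,-0.5,0],0,-1],[[0.77,-0.5,0],0,-1],[[0.45,-0.58,0],0,-1],[[0,0,0],0,-1]]'
```

```text
t: 3.05
eef_pos: [340.1, -234.4, 214.7]
tcp_rot: [3.142, -0.0, 0.029]
ft_force: [-0.7, 0.2, -0.0]
opening: 1.002
grip_force: 0.0
```

```bash
python3 -m inch '[[[0.3,-0.62,0],0,-1],[[0.3,-0.62,0],0,-1],[[0.17,-0.67,0],0,-1],[[0.17,-0.67,0],0,-1],[[0.15,-0.67,0],0,-1],[[0.15,-0.67,0],0,-1],[[0.2,-0.75,0],0,-1],[[0.2,-0.75,0],0,-1],[[0.3,-0.8,0],-1,-1],[[0,0,0],-1,-1]]'
```

```text
t: 4.3
eef_pos: [447.0, 141.3, 214.5]
tcp_rot: [3.142, -0.001, 0.205]
ft_force: [0.3, -0.4, -0.7]
opening: 0.997
grip_force: 0.0
```

```bash
python3 -m inch '[[[0.78,-0.38,0],0,-1],[[0.78,-0.38,0],0,-1],[[0.78,-0.38,0],0,-1],[[0.78,-0.38,0],-1,-1],[[0,0,0.28],-1,-1],[[0,0,0.28],-1,-1],[[0,0,0.28],-1,-1],[[0,0,0.28],-1,-1],[[0,0,0.28],-1,-1],[[0,0,0.28],-1,-1]]' && python3 -m inch '[[[0,0,0],-1,-1],[[0,0,0],-1,-1],[[0,0,0],-1,-1],[[0,0,0],-1,-1],[[0,0,0],-1,-1],[[0,0,0],-1,-1],[[0,0,0],-0.4,-1],[[0,0,0],0,-1],[[0,0,0],0,-1],[[0,0,0],0,-1]]'
```

```text
t: 5.55
eef_pos: [612.1, 264.8, 113.2]
tcp_rot: [3.141, 0.0, 0.812]
ft_force: [-1.0, 0.4, 0.2]
opening: 1.0
grip_force: 0.0
t: 6.8
eef_pos: [611.5, 266.1, 113.8]
tcp_rot: [3.142, 0.0, 1.368]
ft_force: [-0.5, 0.2, 0.4]
opening: 1.002
grip_force: 0.0
```

```bash
python3 -m inch '[[[0,0,0.44],-0.7,-1],[[0,0,0.44],0,-1],[[0,0,0.44],0,-1],[[0,0,0.43],0,-1],[[0,0,0],0,-1],[[0,0,0],0,-1],[[-0.1,0,0],0,-1],[[-0.1,0,0],0,-1],[[-0.12,0,0],0,-1],[[-0.12,0,0],0,-1]]' && python3 - <<'E'
from h import *
s=shots()
V=(628.5,73,-.14)
r=fit(s,"roller",ROLL,(604,220,-.15),15);print(rel(V,r),r[2]-V[2],"tcp",rel(V,env.state()["eef_pos"]),env.state()["ft_force"])
cv2.imwrite("pics/a.png",np.hstack([cv2.resize(s[n]["pixels"][a:a+150,b:b+130,::-1],None,fx=3,fy=3) for n,a,b in(("side",220,300),("top",190,190))]))
E
```

```text
t: 8.05
eef_pos: [607.7, 239.4, 9.0]
tcp_rot: [3.141, 0.0, 1.43]
ft_force: [-0.2, 0.6, 0.4]
opening: 1.001
grip_force: 0.1
roller side 0.96 376.0
roller top 0.8 218.0
roller ['side'] [ 5.99451e+02  2.11735e+02 -1.49000e-01] 0.496
roller ['top'] [ 6.10688e+02  2.04624e+02 -1.21000e-01] 1.993
roller ['side', 'top'] [ 6.15611e+02  2.08270e+02 -1.55000e-01] 2.553
[-31.63911061 132.14798731] -0.015086232142620809 tcp [-43.80385476 162.3347827 ] [ 0.22081881 -0.16290396  0.04272053]
```

View pics/a.png

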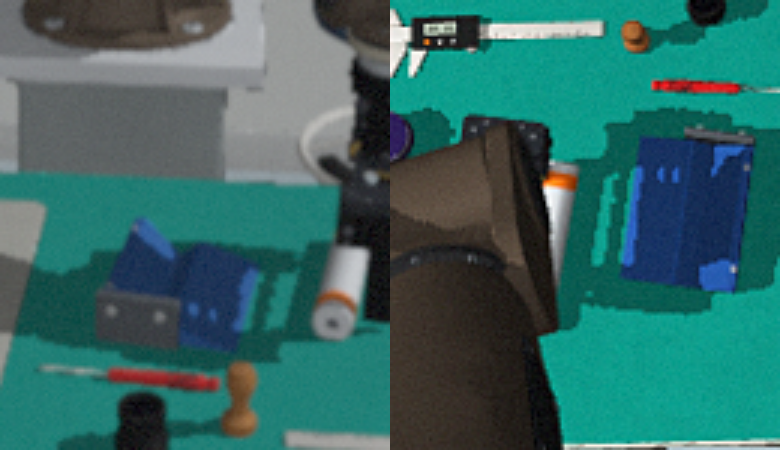

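The roller lies parallel against the fingertips with its near end visible. I continue to the ramp.

```bash
python3 -m inch '[[[-0.14,0,0],0,-1],[[-0.14,0,0],0,-1],[[-0.14,0,0],0,-1],[[-0.14,0,0],0,-1],[[-0.14,0,0],0,-1],[[-0.14,0,0],0,-1],[[-0.14,0,0],0,-1],[[-0.14,0,0],0,-1],[[-0.14,0,0],0,-1],[[0,0,0],0,-1]]' && python3 - <<'E'
from h import *
s=shots()
V=(628.5,73,-.14)
print("tcp",rel(V,env.state()["eef_pos"]),env.state()["ft_force"])
cv2.imwrite("pics/b.png",np.hstack([cv2.resize(s[n]["pixels"][a:a+150,b:b+130,::-1],None,fx=3,fy=3) for n,a,b in(("side",220,300),("top",190,190))]))
E
```

```text
t: 9.5
eef_pos: [597.0, 164.5, 8.8]
tcp_rot: [-3.141, 0.0, 1.43]
ft_force: [0.7, 0.4, 0.3]
opening: 1.001
grip_force: 0.1
tcp [-44.09980993  86.71262024] [-0.63614534  1.06216122  0.10194489]
```

View pics/b.png

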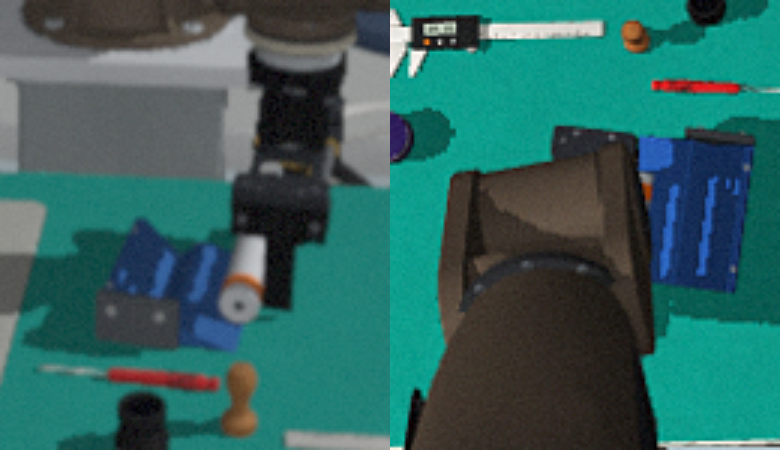

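The roller is on the ramp foot, level with the fingers. I climb at the ramp slope.

```bash
python3 -m inch '[[[-0.08,0,-0.025],0,-1],[[-0.08,0,-0.025],0,-1],[[-0.08,0,-0.025],0,-1],[[-0.08,0,-0.025],0,-1],[[-0.08,0,-0.025],0,-1],[[-0.08,0,-0.025],0,-1],[[-0.08,0,-0.025],0,-1],[[-0.08,0,-0.025],0,-1],[[-0.07,0,-0.015],0,-1],[[0,0,0],0,-1]]' && python3 - <<'E'
from h import *
s=shots()
V=(628.5,73,-.14)
print("tcp",rel(V,env.state()["eef_pos"]),env.state()["ft_force"])
cv2.imwrite("pics/c.png",np.hstack([cv2.resize(s[n]["pixels"][a:a+150,b:b+130,::-1],None,fx=3,fy=3) for n,a,b in(("side",220,300),("top",190,190))]))
E
```

```text
t: 10.85
eef_pos: [590.9, 122.4, 21.5]
tcp_rot: [-3.141, 0.001, 1.43]
ft_force: [-0.2, -0.1, 0.1]
opening: 1.002
grip_force: 0.0
tcp [-44.15264219  44.08909072] [-0.05265397 -0.62699487  0.15991151]
```

View pics/c.png

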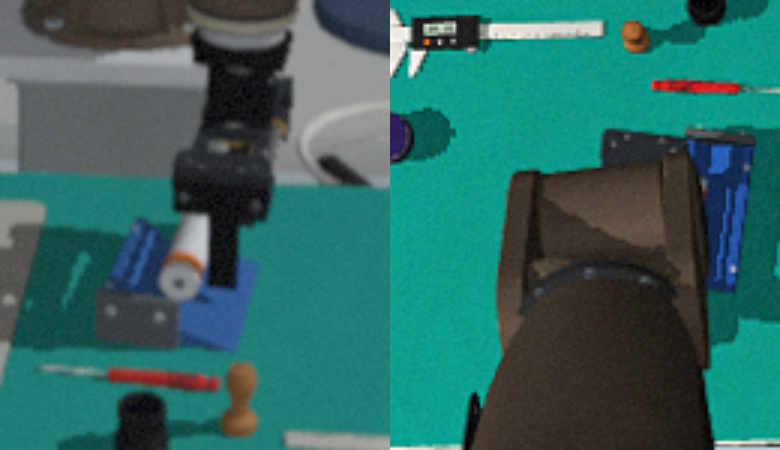

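The roller is on the crest. A few more millimetres should drop it in.

```bash
python3 -m inch '[[[-0.07,0,-0.015],0,-1],[[-0.07,0,-0.015],0,-1],[[-0.06,0,0],0,-1],[[0,0,0],0,-1],[[0,0,0],0,-1],[[0,0,0],0,-1],[[0,0,0],0,-1],[[0,0,0],0,-1],[[0,0,0],0,-1],[[0,0,0],0,-1]]' && python3 - <<'E'
from h import *
s=shots()
V=(628.5,73,-.14)
print("tcp",rel(V,env.state()["eef_pos"]),env.state()["ft_force"])
cv2.imwrite("pics/d.png",np.hstack([cv2.resize(s[n]["pixels"][a:a+150,b:b+130,::-1],None,fx=3,fy=3) for n,a,b in(("side",220,300),("top",190,190))]))
E
```

```text
t: 12.2
eef_pos: [589.4, 111.2, 23.5]
tcp_rot: [3.142, 0.0, 1.43]
ft_force: [0.1, 0.4, -0.2]
opening: 1.004
grip_force: 0.0
tcp [-44.02087569  32.32663527] [-1.03006893  0.35550013  0.07813335]
```

View pics/d.png

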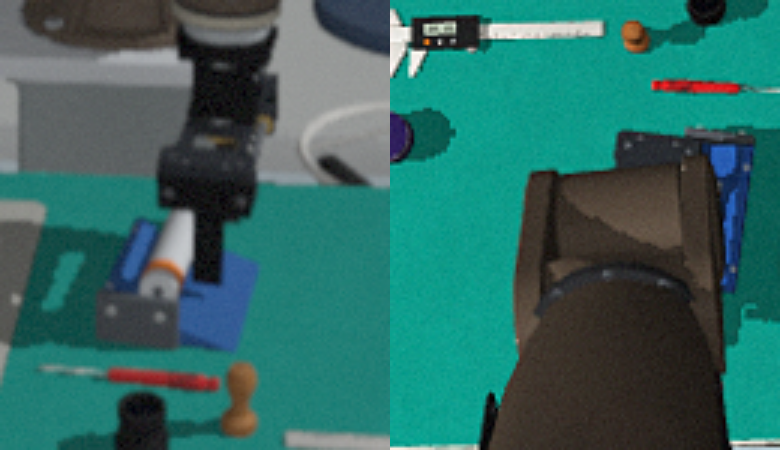

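It has dropped into the groove. I back off, lift, close the fingers and go behind the open end.

```bash
python3 -m inch '[[[0.3,0,0],0,-1],[[0,0,-0.6],0,-1],[[0,0,-0.6],0,-1],[[0,0,0],0,1],[[-0.42,-0.92,0],0,1],[[-0.42,-0.92,0],0,1],[[0,0,0],0,1],[[0,0,0],0,1],[[0,0,0],0,1],[[0,0,0],0,1]]' && python3 - <<'E'
from h import *
s=shots()
V=(628.5,73,-.14)
print("tcp",rel(V,env.state()["eef_pos"]))
for n,p in s.items():
  for k in("roller","v_stop","v_rest"):
    r=eyes.spot_point(k,p); z={"roller":23,"v_stop":23,"v_rest":0}[k]
    print(n,k,[(rel(V,atz(p,x["centre"],z)).round(1),round(x["score"],2)) for x in r[:2]])
r=fit({"side":s["side"]},"roller",ROLL,(585,79,-.14),23);print(rel(V,r))
cv2.imwrite("pics/e.png",np.hstack([cv2.resize(s[n]["pixels"][a:a+150,b:b+130,::-1],None,fx=3,fy=3) for n,a,b in(("side",220,300),("top",190,210))]))
E
```

```text
t: 13.55
eef_pos: [476.2, 94.8, 95.2]
tcp_rot: [3.142, 0.0, 1.43]
ft_force: [0.6, -0.8, -0.0]
opening: 0.321
grip_force: 0.0
tcp [-154.13936214    0.20569727]
side roller [(array([-53.2,  -2.9]), 0.66), (array([  53.6, -213.4]), 0.51)]
side v_stop [(array([50.8,  2.7]), 0.88), (array([ 7. , 19.3]), 0.54)]
side v_rest [(array([-8.4, -2.2]), 0.64)]
top roller [(array([-49.8,   3.3]), 0.61)]
top v_stop [(array([61.8, -0.8]), 0.65)]
top v_rest [(array([-2.2,  2. ]), 0.95)]
roller side 0.81 462.0
roller ['side'] [ 5.71855e+02  8.13440e+01 -1.55000e-01] 0.133
[-57.2555593   0.3575111]
```

View pics/e.png

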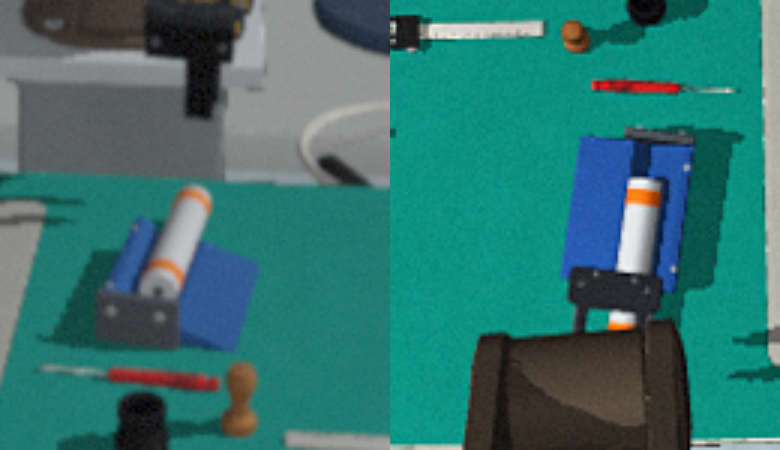

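The roller is seated in the groove with its centre about 35 mm short of its place. I go down behind its end and begin pushing.

```bash
python3 -m inch '[[[0,-0.13,0.2],0,1],[[0,0,0.39],0,1],[[0,0,0.39],0,1],[[0,0,0.39],0,1],[[0,0,0],0,1],[[0,0.12,0],0,1],[[0,0.12,0],0,1],[[0,0.12,0],0,1],[[0,0.12,0],0,1],[[0,0,0],0,1]]' && python3 -m inch '[[[0,0.08,0],0,1],[[0,0.08,0],0,1],[[0,0.08,0],0,1],[[0,0.08,0],0,1],[[0,0,0],0,1],[[0,0,0],0,1],[[0,0,0],0,1],[[0,0,0],0,1],[[0,0,0],0,1],[[0,0,0],0,1]]' && python3 - <<'E'
from h import *
s=shots()
V=(628.5,73,-.14)
print("tcp",rel(V,env.state()["eef_pos"]),env.state()["ft_force"])
for n,p in s.items():
    r=eyes.spot_point("roller",p)
    print(n,[(rel(V,atz(p,x["centre"],23)).round(1),round(x["score"],2)) for x in r[:2]])
cv2.imwrite("pics/f.png",np.hstack([cv2.resize(s[n]["pixels"][a:a+150,b:b+130,::-1],None,fx=3,fy=3) for n,a,b in(("side",220,300),("top",190,210))]))
E
```

```text
t: 15.25
eef_pos: [496.9, 91.5, 13.4]
tcp_rot: [3.141, -0.0, 1.43]
ft_force: [-0.1, -0.0, -0.9]
opening: 0.01
grip_force: 0.0
t: 16.5
eef_pos: [515.4, 88.9, 13.3]
tcp_rot: [3.141, 0.0, 1.43]
ft_force: [0.0, -0.1, -0.8]
opening: 0.003
grip_force: 0.0
tcp [-1.14237729e+02 -1.51080937e-02] [ 0.55876387 -0.75731783  0.50707277]
side [(array([-29.4,   1.4]), 0.82)]
top [(array([-29.2,   1.6]), 0.7)]
```

View pics/f.png

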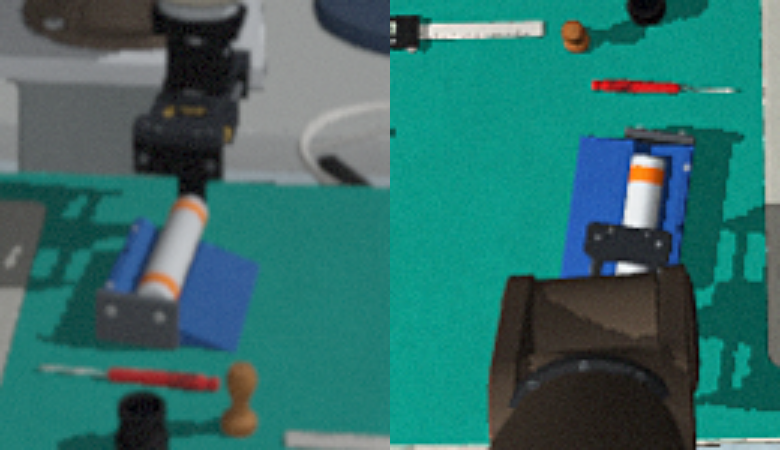

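The roller is moving along the groove, with about 12–14 mm left.

```bash
python3 -m inch '[[[0,0.05,0],0,1],[[0,0.05,0],0,1],[[0,0.03,0],0,1],[[0,0.02,0],0,1],[[0,0.02,0],0,1],[[0,0,0],0,1],[[0,0,0],0,1],[[0,0,0],0,1],[[0,0,0],0,1],[[0,0,0],0,1]]'; python3 -m inch '[[[0,0.02,0],0,1],[[0,0,0],0,1],[[0,0,0],0,1],[[0,0.01,0],0,1],[[0,0,0],0,1],[[0,0,0],0,1],[[0,0,0],0,1],[[0,0,0],0,1],[[0,0,0],0,1],[[0,0,0],0,1]]'
```

```text
t: 17.95
eef_pos: [525.6, 87.5, 13.3]
tcp_rot: [3.141, 0.0, 1.43]
ft_force: [0.4, 0.5, 0.5]
opening: 0.002
grip_force: 0.0
t: 19.2
eef_pos: [527.3, 87.3, 13.3]
tcp_rot: [3.142, 0.0, 1.43]
ft_force: [-1.8, -0.3, 0.9]
opening: 0.004
grip_force: 0.7
```

```bash
python3 -m inch '[[[0,0.02,0],0,1],[[0,0,0],0,1],[[0,0,0],0,1],[[0,0,0],0,1],[[0,0,0],0,1],[[0,0,0],0,1],[[0,0,0],0,1],[[0,0,0],0,1],[[0,0,0],0,1],[[0,0,0],0,1]]'; python3 -m inch '[[[0,0.02,0],0,1],[[0,0,0],0,1],[[0,0,0],0,1],[[0,0,0],0,1],[[0,0,0],0,1],[[0,0,0],0,1],[[0,0,0],0,1],[[0,0,0],0,1],[[0,0,0],0,1],[[0,0,0],0,1]]'
```

```text
t: 20.45
eef_pos: [528.5, 87.1, 13.3]
tcp_rot: [3.142, 0.0, 1.43]
ft_force: [-0.7, 0.0, -0.2]
opening: 0.004
grip_force: 0.0
t: 21.7
eef_pos: [529.6, 86.9, 13.3]
tcp_rot: [3.142, 0.0, 1.43]
ft_force: [-0.2, 0.5, 0.5]
opening: 0.002
grip_force: 0.6
```

```bash
for i in 1; do python3 -m inch '[[[0,0.02,0],0,1],[[0,0,0],0,1],[[0,0.02,0],0,1],[[0,0,0],0,1],[[0,0,0],0,1],[[0,0,0],0,1],[[0,0,0],0,1],[[0,0,0],0,1],[[0,0,0],0,1],[[0,0,0],0,1]]'; done; python3 - <<'E'
from h import *
s=shots()
V=(628.5,73,-.14)
for n,p in s.items():
    r=eyes.spot_point("roller",p)
    print(n,[(rel(V,atz(p,x["centre"],23)).round(1),round(x["score"],2)) for x in r[:2]])
cv2.imwrite("pics/g.png",np.hstack([cv2.resize(s[n]["pixels"][a:a+75,b:b+65,::-1],None,fx=6,fy=6) for n,a,b in(("side",280,320),("top",220,265))]))
E
```

```text
t: 22.95
eef_pos: [531.4, 86.6, 13.2]
tcp_rot: [-3.14, 0.0, 1.43]
ft_force: [-6.0, 0.0, 2.3]
opening: 0.004
grip_force: 2.7
side [(array([-20.1,   4. ]), 0.96)]
top [(array([-13. ,  -2.3]), 0.76)]
```

View pics/g.png

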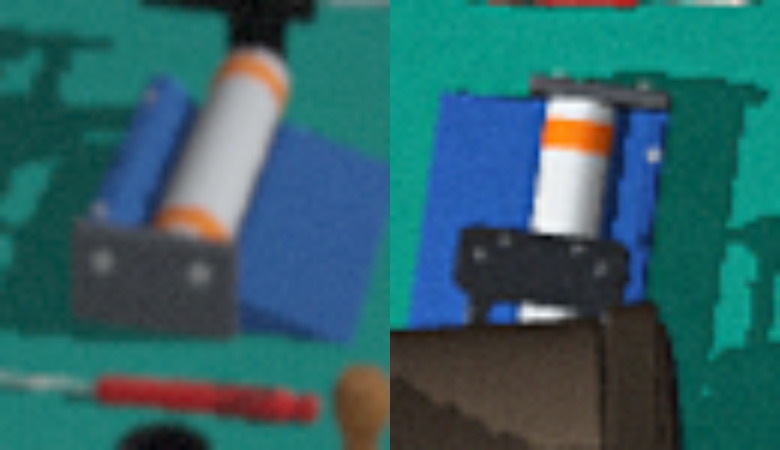

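The end looks to be touching the plate, and the force has risen to 6 N. I confirm with one more small push.

```bash
python3 -m inch '[[[0,0.02,0],0,1],[[0,0,0],0,1],[[0,0,0],0,1],[[0,0,0],0,1],[[0,0,0],0,1],[[0,0,0],0,1],[[0,0,0],0,1],[[0,0,0],0,1],[[0,0,0],0,1],[[0,0,0],0,1]]'
```

```text
t: 24.4
eef_pos: [531.5, 86.6, 13.2]
tcp_rot: [-3.138, 0.001, 1.43]
ft_force: [-10.4, 0.5, 5.7]
opening: 0.002
grip_force: 5.3
```

The roller is hard against the stop. I back off along the groove line, lift and check.

```bash
python3 -m inch '[[[0,-0.05,0],0,1],[[0,-0.1,0],0,1],[[0,-0.3,0],0,1],[[0,-0.3,0],0,1],[[0,0,-0.5],0,1],[[0,0,-0.8],0,1],[[0,0,-0.8],0,1],[[0,0,0],0,1],[[0,0,0],0,1],[[0,0,0],0,1]]'; python3 - <<'E'
from h import *
s=shots()
V=(628.5,73,-.14)
for n,p in s.items():
    r=eyes.spot_point("roller",p)
    print(n,[(rel(V,atz(p,x["centre"],23)).round(1),round(x["score"],2)) for x in r[:2]])
cv2.imwrite("pics/i.png",np.hstack([cv2.resize(s[n]["pixels"][a:a+100,b:b+90,::-1],None,fx=4,fy=4) for n,a,b in(("side",270,310),("top",210,240))]))
E
```

```text
t: 25.65
eef_pos: [488.2, 92.7, 138.2]
tcp_rot: [-3.14, 0.0, 1.43]
ft_force: [-0.9, 0.6, -0.0]
opening: 0.002
grip_force: 0.0
side [(array([-21.7,  -3. ]), 0.64), (array([28.8,  0.1]), 0.24)]
top [(array([-12.9,  -6. ]), 0.86)]
```

View pics/i.png

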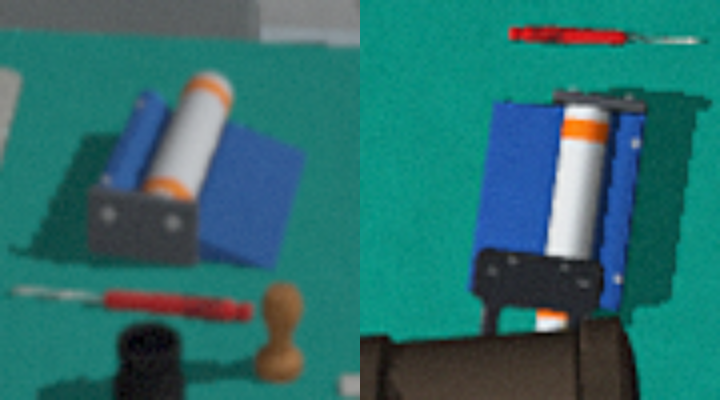

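The roller sits in the groove with its end against the plate, and the gripper is clear of it. I hand the job in.

```bash
python3 -c "
from cell import env
print(env.job_done())"
```

```text
the job is handed in; nothing more can be done
None
```

The roller was pushed up the ramp, dropped into the groove and slid against the stop plate; I handed the job in at about 26 s with the gripper clear and nothing seen disturbed.

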